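# Reset the interlock of a microplate reader

### The arm

A 7-joint arm with a two-finger parallel gripper is mounted at the origin on the work surface. World frame = base frame: x ahead of the robot, y to its left, z up, the work surface at z = 0. Lengths are in m, angles in rad, forces in N, time in s.
With the tool pointing down it reaches from about 0.4 to 0.85 m from the base axis. Payload 4.4 kg.
Tool frame: the origin (TCP) lies where the fingers leave the gripper's body, on its centre line; the fingertips stand env.tip_reach ahead of it and the grasp point (between the pads) lies 78 mm ahead of it (env.tip_reach is the distance from the TCP to the fingertips, in m); x points along the fingers, y is the direction in which the jaws open and shut, and the axes are right-handed (so a half turn about x gives the same grasp; the last joint's range is limited). The gripper opens to 94 mm and grips with 3 to 60 N. Pads are 16 mm wide; open, the fingers measure 119 mm over their backs; the gripper's body (75 mm by 177 mm) begins 78 mm behind the grasp point.
Start: joints at [-1.324, 0.628, 0.038, 1.517, -0.027, 0.996, -0.02], TCP at [0.2, 0.618, 0.303] pointing down, gripper open.
Joint ranges: [-3.06, 3.06], [-0.37, 2.12], [-1.25, 1.32], [0.18, 2.47], [-1.1, 4.24], [0.23, 1.98], [-2.94, 2.94]. Speed limits (rad/s): [2.57, 2.57, 3.14, 3.14, 3.14, 3.14, 3.14].

### API

Orientations are given as a unit quaternion [x, y, z, w].
In Python, from bench import env, read_camera, camera_model, models gives the robot as it stands.
- The arm moves only by the tool drive_tool, never from a script. Its arguments are lists of equal length, an entry for each row: "slide": the shift along the world's x, y, z in mm, a list of three; "turn": the turn, a rotation vector about the world's x, y, z in degrees, a list of three; "jaw": the opening, from 0 (shut) to 1 (fully open). A call has 1 to 5 rows; each row shifts and turns the commanded pose from where the row before left it; what a row does not reach is not made up. A row lasts 1/8 s, in which the tool goes at most 62.5 mm and 10.7 degrees, less where a joint would pass 70% of its speed; a pose out of reach is approached as far as the arm can. A call with a gripper value outside its range is refused whole. The fingers move at their own pace and stop on an object; "grip_force" is the grip in N (left out, the last holds). Time passes only in rows, so rows that do not move let the fingers close. It gives the time, the measured TCP pose, the force and the opening at its end, in the units of the state.
- env.get_obs(): the state, without advancing time (a new reading comes with each control period).
- read_camera(name): name is "scene" or "side" or "wrist"; returns (picture, depth): 384x512x3 uint8, blue, green, red; 384x512 float32, m along the optical axis (not along the pixel's ray), 0 where there is no reading.
- camera_model(name): a dict with "camera_matrix" (3x3 intrinsics, pixels), "pose" (4x4, takes a point from camera to world coordinates); the wrist camera has in their place "mount" (4x4, takes a point from camera to tool coordinates, whose origin is the TCP and whose axes are the tool frame's). Camera axes: x right, y up, looking along -z (the intrinsics and any distortion apply to the point x, -y, -z); pixel columns grow to the right and rows downward; lengths in m; the calibration is good to about 2 mm. A picture is of the moment at which its call begins: read the wrist's pose just before it. camera_model takes no time and is no camera call.
- env.hand_in(): hands the job in, once; it reports no verdict.
Trained networks look in the newest picture that a camera, given by its name, has taken for a name from the list of things; names that differ only in an ending like _2 or _b are one class to them, and where a whole thing is asked for, a point or a joint stands for the part that bears it (a point fixed in the world has none). Each returns a list of dicts, best first, with "score" (0 to 1); they miss things now and then, are a little off and sometimes report something else, mostly with a low value. They report only what shows in the picture. A call takes as long as a camera call. They do not tell look-alikes from the thing itself.
- models.boxes_of(camera, name): "position" ([x, y, z] in m, in the coordinates of the camera as it stood for that picture, good to about 4 mm: the middle of the surface that is visible of it).
- models.cut_out(camera, name): "region" (384x512 bool, what is visible of it).
The state is a dict: "t": time; "joint_positions": joint angles; "joint_vel": joint speeds; "joint_efforts": joint torques, N m; "tcp_pos": TCP position; "eef_rot": TCP orientation; "wrist_force": force on the tool from outside, world axes, zero at the start; "wrist_torque": the same for the moment, N m; "width": finger opening in m.
Only numpy, scipy, OpenCV 4.12 (cv2) and the standard library are available. Lean on these libraries where they do the work, as an engineer would, in place of code of your own. Each camera call takes 0.05 s, during which the arm holds its last target.

### The job

The microplate reader has stopped because its plate carrier is open. With the fingertips, push the carrier fully home, then press the two blue reset buttons on the grey box down together and hold both fully down for three seconds before letting both go. Nothing is to be picked up: leave the red stop button, the spare plate, the reagent bottle and the tube rack alone.

Things in the scene. Friction and masses are not known exactly. Their poses are not given: they have to be found in the camera images.
- reader: Fixed cream benchtop microplate reader, 270 deep x 250 wide x 96 mm high at its deck; from 150 mm behind its front face a hood with a blue screen rises to 145 mm. Origin on the desk under the middle of its front face; x points into the machine, away from its front (towards the far side of the desk), y to its left side, z up.
- carrier (a joint): How far the reader's plate carrier stands open, in m: 0 is fully home, 0.10 fully out. It slides straight along the reader's x axis (pushed towards +x of the reader to close), needs about 3 N to move plus a little more when moved fast, has no spring, stays where it is left, and meets a firm stop at 0.
- carrier_front (a point): Middle of the flat front face of the carrier's light grey front panel. Axes as the reader's: x points into the machine, z up. The panel is 118 wide (y), 40 high (20 above and 20 below this point) and 10 mm thick; its lower edge is 42 mm above the desk. When the carrier is home this point stands 10 mm in front of the reader's front face. Behind the panel a white microplate is clipped into the carrier, its top 8 mm below the panel's top edge.
- reset_box: Fixed grey interlock reset box, 110 (x) x 140 (y) x 40 mm high, carrying on top two blue buttons nearest to the robot and one red one beyond them. Origin on the desk under its middle; z up; the two blue buttons lie 30 mm either side along its y axis, 20 mm from its middle towards -x.
- reset_l_top (a point): Centre of the flat top of the blue reset button at the box's +y side: a round cap, 24 mm across, top 62 mm above the desk when up, in a black collar 40 mm across whose rim is 52 mm above the desk. It moves down with the button. The two blue caps are 60 mm apart, centre to centre.
- reset_r_top (a point): Centre of the flat top of the blue reset button at the box's -y side, the same as the other.
- reset_l (a joint): Travel of the +y blue button, m: 0 up, 0.006 fully down. Sprung: starts to move at 1.2 N, is fully down at 4 N (8 N for the pair) against a firm stop, and springs back up when let go.
- reset_r (a joint): Travel of the -y blue button, the same as the other.
- stop (a joint): Travel of the red stop button, m: 0 up, 0.006 fully down; a red cap 22 mm across in a yellow collar 38 mm across, its top 62 mm above the desk, on the box's middle line 30 mm from its middle towards +x. Not to be pressed.
- spare_plate: Loose white 96-well microplate lying flat on the desk straight ahead of the robot, between reader and box, 127 (x) x 85 (y) x 15 mm high. Origin under its middle. To be left alone.
- reagent: Small loose white reagent bottle with yellow cap, 32 mm across, 62 mm high, standing on the desk on the robot's side of the reset box. Origin under its middle. To be left alone.
- tube_rack: Loose black rack with capped sample tubes, 70 (x) x 130 (y) mm, 87 mm high over the tube caps, standing beyond the reset box. Origin under its middle. To be left alone.
Mind the look-alikes: they are no part of the job. Of the things shaped like the reset_box, the grey one is meant.

How it is judged:
By the outcome, as a careful person would: the job done as asked, in the order asked, and still so for the second after the job is handed in, with the robot touching nothing.
It also fails if it takes over 54 s, if anything falls off the work surface, if the arm or the gripper's body presses on something with over 40 N, if the wrist force passes 120 N, or if a joint passes its speed limit or range.

## Working session

There is one attempt and no reset: what is moved stays moved. The work goes in short steps, Python scripts to look and compute and a tool call to move; the robot and the scene stay as the last step left them, time stands still between calls to the robot, and variables do not carry over. Pictures are saved under pics/ and viewed, and the job is handed in when it is done.

Besides the shell and the picture viewer there is one more tool, called as name(argument=value, ...) on one line, values as JSON. drive_tool: Moves the arm, as the interface text tells. Its arguments: {"type":"object","properties":{"slide":{"type":"array","items":{"type":"array","items":{"type":"number"}}},"turn":{"type":"array","items":{"type":"array","items":{"type":"number"}}},"jaw":{"type":"array","items":{"type":"number"}},"grip_force":{"type":"number"}},"required":["slide","turn","jaw"]}

```bash
ls; mkdir -p pics; cat > h.py <<'E'
import numpy as np, cv2
from bench import env, read_camera, camera_model, models
from scipy.spatial.transform import Rotation as R
def pose(name,o=None):
    m=camera_model(name)
    if 'pose' in m: return np.array(m['pose'])
    o=o or env.get_obs(); T=np.eye(4); T[:3,:3]=R.from_quat(o['eef_rot']).as_matrix(); T[:3,3]=o['tcp_pos']
    return T@np.array(m['mount'])
def w(P,p): return (P@np.append(p,1))[:3]
def cloud(name,d,P):
    K=np.array(camera_model(name)['camera_matrix']); v,u=np.indices(d.shape)
    c=np.stack([(u-K[0,2])/K[0,0]*d,-(v-K[1,2])/K[1,1]*d,-d],-1)
    return c@P[:3,:3].T+P[:3,3]
E
python3 - <<'E'
from h import *
o=env.get_obs(); print(o, env.tip_reach)
for n in ['scene','side']:
    P=pose(n); im,d=read_camera(n); cv2.imwrite(f'pics/{n}0.png',im); print(n,{k:np.round(v,3).tolist() for k,v in camera_model(n).items() if hasattr(v,'__len__') and not isinstance(v,str)})
    np.savez(f'{n}0.npz',d=d,im=im)
    for k in ['reader','carrier_front','reset_box','reset_l_top','spare_plate','reagent','tube_rack']:
        for r in models.boxes_of(n,k): print(n,k,round(r['score'],2),np.round(w(P,r['position']),3))
E
```

```text
pics
{'t': 0.0, 'joint_positions': array([-1.32379987,  0.62933149,  0.03846298,  1.51832703, -0.02698244,
        0.99628642, -0.02000282]), 'joint_vel': array([ 0.00029853,  0.00034422, -0.00108006, -0.0005038 , -0.00063708,
       -0.000167  , -0.00013459]), 'joint_efforts': array([-2.30054811e-04, -5.49737477e+01,  1.14323549e+00, -1.86644536e+01,
       -5.22789778e-02,  2.34138529e-02,  1.58622770e-04]), 'tcp_pos': array([0.19985966, 0.61802187, 0.30177693]), 'eef_rot': array([ 0.10950026,  0.69855915, -0.11078609,  0.6983919 ]), 'wrist_force': array([-0.27866941,  0.00839468, -0.15906858]), 'wrist_torque': array([ 0.00464054, -0.06551537,  0.01396312]), 'width': 0.09384594085648358} 0.0972
scene {'camera_matrix': [[361.492, 0.0, 250.86], [0.0, 361.492, 196.781], [0.0, 0.0, 1.0]], 'pose': [[0.866, -0.381, 0.322, 0.819], [0.499, 0.675, -0.544, -0.533], [-0.01, 0.632, 0.775, 0.79], [0.0, 0.0, 0.0, 1.0]]}
scene reader 0.63 [0.72  0.158 0.096]
scene carrier_front 0.84 [0.536 0.223 0.071]
scene carrier_front 0.68 [0.723 0.158 0.095]
scene reset_box 0.97 [ 0.746 -0.343  0.041]
scene 
[... 684 characters left out ...]
0.843], [0.007, 0.715, 0.7, 0.819], [0.0, 0.0, 0.0, 1.0]]}
side reader 0.68 [0.7   0.137 0.093]
side carrier_front 0.91 [0.541 0.218 0.077]
side carrier_front 0.38 [ 0.593 -0.219  0.06 ]
side reset_box 0.92 [ 0.312 -0.216  0.038]
side reset_box 0.87 [ 0.746 -0.374  0.038]
side reset_box 0.71 [ 0.351 -0.42   0.037]
side reset_box 0.64 [ 0.564 -0.246  0.038]
side reset_l_top 0.58 [ 0.729 -0.337  0.064]
side reset_l_top 0.53 [ 0.538 -0.204  0.061]
side reset_l_top 0.52 [ 0.312 -0.394  0.064]
side spare_plate 0.67 [ 0.456 -0.017  0.013]
side reagent 0.63 [ 0.466 -0.251  0.038]
side reagent 0.32 [0.542 0.219 0.081]
side tube_rack 0.74 [ 0.71  -0.177  0.047]
side tube_rack 0.64 [0.543 0.216 0.073]
```

View pics/scene0.png

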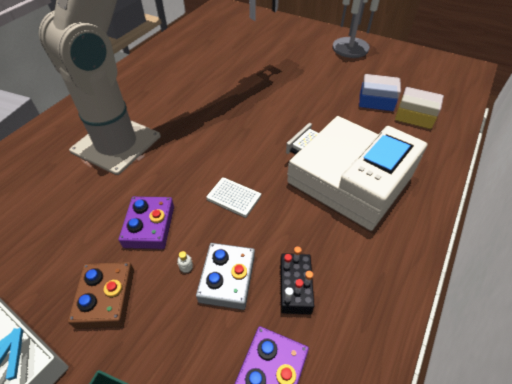

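View pics/side0.png

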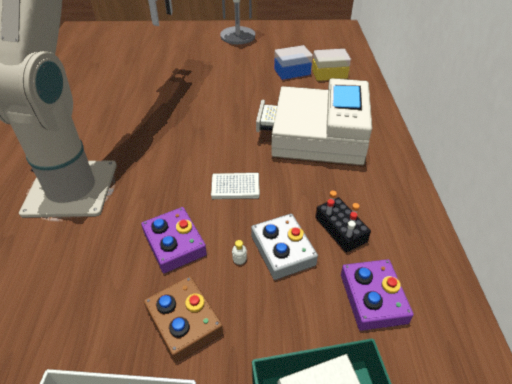

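The grey box is at scene (226,275) / side (284,246), with its blue caps at scene (221,257) and (214,280). The purple and brown boxes are decoys. The carrier panel is at scene (300,138) / side (262,115). Next I'll measure these precisely.

```bash
python3 - <<'E'
from h import *
for n,roi in [('scene',(235,310,190,260)),('side',(210,280,245,320))]:
    z=np.load(n+'0.npz'); im=z['im'].astype(int); d=z['d']; C=cloud(n,d,pose(n))
    m=np.zeros(d.shape,bool); a,b,c,e=roi; m[a:b,c:e]=1
    b_,g_,r_=im[...,0],im[...,1],im[...,2]
    for nm,mm in [('blue',(b_>90)&(b_-r_>60)),('red',(r_>120)&(r_-g_>90)),('grey',(abs(b_-r_)<25)&(g_>120))]:
        mm=mm&m&(d>0)
        if nm=='grey':
            mm&=(abs(C[...,2]-.04)<.006)
            p=C[mm]; r=cv2.minAreaRect((p[:,:2]*1000).astype(np.float32)); print(n,nm,r,np.median(p[:,2])); continue
        k,l,s,_=cv2.connectedComponentsWithStats(mm.astype(np.uint8))
        for i in range(1,k):
            if s[i,4]>15:
                p=C[(l==i)]; t=p[p[:,2]>.057]
                if len(t)>5:
                    mc=cv2.minEnclosingCircle((t[:,:2]*1000).astype(np.float32)); print(n,nm,s[i],t.mean(0).round(4),np.array(mc[0]).round(1),round(mc[1],1),np.median(t[:,2]).round(4))
    # reader deck & panel
    q=C[(d>0)]
    deck=q[(abs(q[:,2]-.096)<.006)&(q[:,0]>.5)&(q[:,0]<.95)&(q[:,1]>0.02)&(q[:,1]<.36)]
    print(n,'deck',cv2.minAreaRect((deck[:,:2]*1000).astype(np.float32)),np.median(deck[:,2]))
    r=models.cut_out(n,'carrier_front')
    for x in r[:2]:
        M=x['region']&(d>0); p=C[M]; print('cut',x['score'],M.sum(),p.min(0).round(3),p.max(0).round(3))
    t=q[(q[:,2]>.074)&(q[:,2]<.09)&(q[:,0]>.48)&(q[:,0]<.58)&(q[:,1]>.1)&(q[:,1]<.34)]
    print('paneltop',len(t),t.min(0).round(3),t.max(0).round(3))
    np.save(n+'pt.npy',t)
    v=np.argwhere
    y0,x0=(100,270) if n=='scene' else (80,240)
    crop=z['im'][y0:y0+80,x0:x0+90]; cv2.imwrite(f'pics/{n}c.png',cv2.resize(crop,None,fx=6,fy=6,interpolation=cv2.INTER_CUBIC))
E
```

```text
scene blue [215 250  11  10  82] [ 0.5373 -0.205   0.0612] [ 536.8 -204.7] 11.8 0.0612
scene blue [209 273  11  10  94] [ 0.5584 -0.2612  0.0613] [ 557.8 -260.4] 11.4 0.0617
scene red [235 265   9   8  59] [ 0.5949 -0.2153  0.0616] [ 593.6 -214.5] 10.2 0.0618
scene grey ((548.3003540039062, -231.0407257080078), (146.03262329101562, 140.60037231445312), 20.8790283203125) 0.04034801563257345
scene deck ((707.6827392578125, 213.072265625), (251.85829162597656, 269.8924865722656), 80.23563385009766) 0.09582533175928731
cut 0.32 9992 [ 0.483  0.066 -0.003] [0.863 0.514 0.148]
paneltop 255 [0.511 0.109 0.074] [0.577 0.3   0.09 ]
side blue [266 224  10   9  76] [ 0.5368 -0.206   0.0617] [ 536.2 -205.5] 11.6 0.0618
side blue [276 243  11  10  89] [ 0.5578 -0.2616  0.0611] [ 558.5 -260.3] 12.6 0.0611
side red [292 228   8   7  48] [ 0.5942 -0.2166  0.0612] [ 594.7 -215.7] 9.8 0.0612
side grey ((548.0172729492188, -231.21548461914062), (148.79086303710938, 141.46009826660156), 20.321781158447266) 0.04051093340378997
side deck ((707.3994750976562, 213.54644775390625), (255.4540252685547, 268.109375), 80.56012725830078) 0.09618309715310724
cut 0.97 454 [ 0.513  0.183 -0.001] [0.577 0.402 0.086]
paneltop 240 [0.513 0.108 0.074] [0.579 0.306 0.09 ]
```

```bash
sleep 1; python3 -c "
import cv2,numpy as np
a=cv2.imread('pics/scenec.png');b=cv2.imread('pics/sidec.png');cv2.imwrite('pics/both.png',cv2.resize(np.hstack([a,b]),(800,356)))"
```

```text
(no output)
```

View pics/both.png

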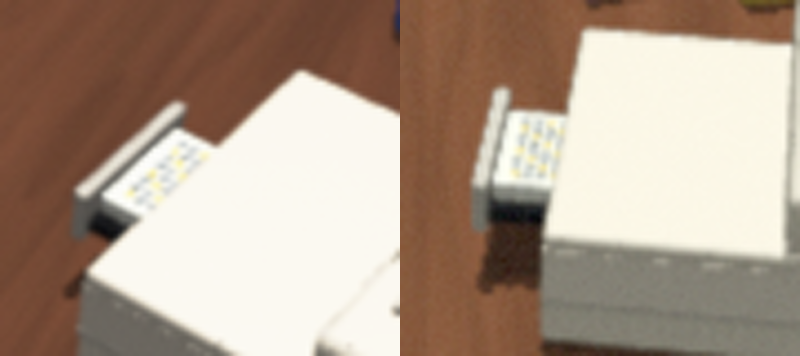

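```bash
python3 - <<'E'
from h import *
o=env.get_obs(); M=R.from_quat(o['eef_rot']).as_matrix(); print(o['t'],M.round(3))
a=np.deg2rad(-9.6); ex=np.array([np.cos(a),np.sin(a)]); ey=np.array([-ex[1],ex[0]])
for n in ['scene','side']:
    z=np.load(n+'0.npz'); C=cloud(n,z['d'],pose(n)).reshape(-1,3)
    dk=C[(abs(C[:,2]-.096)<.003)&(abs(C[:,0]-.7)<.25)&(abs(C[:,1]-.2)<.2)]
    u=dk[:,:2]@ex; v=dk[:,:2]@ey; f=np.percentile(u,.5)
    # front edge fit
    b=[(np.percentile(u[(v>c-.01)&(v<c+.01)],2),c) for c in np.arange(np.percentile(v,5),np.percentile(v,95),.02)]
    b=np.array(b); print(n,'front u',f,'slope',np.polyfit(b[:,1],b[:,0],1),'v',np.percentile(v,[.5,99.5]))
    vm=np.percentile(v,[.5,99.5]).mean()
    q=C[(C[:,2]>.046)&(C[:,2]<.09)]; U=q[:,:2]@ex; V=q[:,:2]@ey
    s=(U>f-.12)&(U<f-.005)&(abs(V-vm)<.08); q,U,V=q[s],U[s],V[s]
    t=q[:,2]>.079; print('panel top',t.sum(),np.percentile(U[t],[1,10,50,90,99]).round(4),np.percentile(V[t],[1,99]).round(4),'vm',vm)
    pt=np.c_[U[t],V[t]]; print(cv2.minAreaRect((pt*1000).astype(np.float32)), 'xy median',np.median(q[t],0))
    k=U<np.percentile(U[t],50)
    print('all U min',np.percentile(U,[0,1,5]).round(4), 'openness',f-.01-np.percentile(U[t],3))
    print('front centre world',ex*(np.percentile(U[t],3))+ey*V[t].mean())
E
```

```text
0.9 [[ 0.     0.308  0.951]
 [ 0.     0.951 -0.308]
 [-1.     0.    -0.   ]]
scene front u 0.5294195678854149 slope [-0.00073805  0.53278672] v [0.20362493 0.45117514]
panel top 96 [0.4715 0.4739 0.4785 0.4819 0.483 ] [0.2728 0.3839] vm 0.32740003437496823
((477.1728515625, 328.1348571777344), (111.79391479492188, 11.87590217590332), 89.8931884765625) xy median [0.52534691 0.24266045 0.08183282]
all U min [0.4712 0.4728 0.4751] openness 0.04676531834176978
front centre world [0.52048256 0.24308809]
side front u 0.5294639671015265 slope [0.00276691 0.53185749] v [0.20350915 0.45016505]
panel top 71 [0.4737 0.4746 0.4785 0.4824 0.483 ] [0.2693 0.3867] vm 0.3268371021040412
((478.3170471191406, 328.35174560546875), (9.539753913879395, 118.45247650146484), 0.32999831438064575) xy median [0.52584102 0.23690039 0.08193329]
all U min [0.4732 0.4739 0.4755] openness 0.04570317435660465
front centre world [0.5211408  0.24034459]
```

drive_tool(slide=[[25,-33,0],[35,-46,0],[35,-46,0],[35,-46,0],[35,-46,0]], turn=[[0,0,1.7],[0,0,1.7],[0,0,1.7],[0,0,1.6],[0,0,1.6]], jaw=[0,0,0,0,0], grip_force=10)

```text
t: 1.52
tcp_pos: [0.3661, 0.4, 0.303]
eef_rot: [0.059, 0.704, -0.059, 0.705]
wrist_force: [0.8, 0.9, 0.6]
width: 0.0473
```

drive_tool(slide=[[32,-42,-10],[30,-40,-20],[28,-36,-30],[20,-22,-40],[9,-10,-30]], turn=[[0,0,0],[0,0,0],[0,0,0],[0,0,0],[0,0,0]], jaw=[0,0,0,0,0])

```text
t: 2.15
tcp_pos: [0.4853, 0.2493, 0.1715]
eef_rot: [0.06, 0.704, -0.061, 0.705]
wrist_force: [0.8, 0.9, 0.7]
width: 0.0006
```

drive_tool(slide=[[0,0,-21],[0,0,0],[0,0,0]], turn=[[0,0,0],[0,0,0],[0,0,0]], jaw=[0,0,0])

```text
t: 2.52
tcp_pos: [0.4843, 0.252, 0.1524]
eef_rot: [0.059, 0.704, -0.059, 0.705]
wrist_force: [0.3, -0.6, -0.2]
width: 0.0005
```

```bash
python3 - <<'E'
from h import *
o=env.get_obs(); M=R.from_quat(o['eef_rot']).as_matrix(); print(o['t'],o['tcp_pos'],M.round(3),o['width'])
im,d=read_camera('side'); im2,_=read_camera('scene')
cv2.imwrite('pics/a1.png',np.hstack([cv2.resize(im[60:220,160:400],None,fx=1.66,fy=1.66),cv2.resize(im2[60:220,200:440],None,fx=1.66,fy=1.66)]))
E
```

```text
2.525 [0.4843247  0.25197199 0.1524235 ] [[ 0.001  0.167  0.986]
 [ 0.001  0.986 -0.167]
 [-1.     0.001  0.001]] 0.00045549247265856544
```

View pics/a1.png

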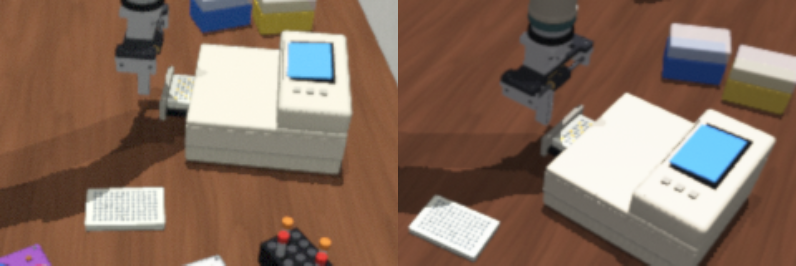

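The fingers are lowered just in front of the panel and centred on it (left view, about (145,85)). Now I'll push along the reader's x axis.

drive_tool(slide=[[13.8,-2.3,0],[10,-1.7,0],[6,-1,0],[6,-1,0],[6,-1,0]], turn=[[0,0,0],[0,0,0],[0,0,0],[0,0,0],[0,0,0]], jaw=[0,0,0,0,0])

```text
t: 3.25
tcp_pos: [0.5253, 0.2445, 0.1515]
eef_rot: [0.059, 0.705, -0.059, 0.704]
wrist_force: [-3.4, 1.0, 2.9]
width: 0.0004
```

drive_tool(slide=[[6,-1,0],[6,-1,0],[5,-0.8,0],[5,-0.8,0],[4,-0.7,0]], turn=[[0,0,0],[0,0,0],[0,0,0],[0,0,0],[0,0,0]], jaw=[0,0,0,0,0])

```text
t: 3.88
tcp_pos: [0.552, 0.2399, 0.1515]
eef_rot: [0.059, 0.705, -0.059, 0.704]
wrist_force: [-3.0, -0.4, 1.8]
width: 0.0006
```

drive_tool(slide=[[3,-0.5,0],[2,-0.3,0],[1,-0.2,0],[1,-0.2,0]], turn=[[0,0,0],[0,0,0],[0,0,0],[0,0,0]], jaw=[0,0,0,0])

```text
t: 4.38
tcp_pos: [0.5567, 0.2391, 0.1515]
eef_rot: [0.059, 0.706, -0.06, 0.703]
wrist_force: [-9.6, 0.1, 5.0]
width: 0.0004
```

drive_tool(slide=[[1,-0.2,0],[1,-0.2,0],[0,0,0]], turn=[[0,0,0],[0,0,0],[0,0,0]], jaw=[0,0,0])

```text
t: 4.75
tcp_pos: [0.557, 0.2392, 0.1516]
eef_rot: [0.058, 0.707, -0.059, 0.702]
wrist_force: [-11.7, 0.3, 7.8]
width: 0.0002
```

drive_tool(slide=[[2,-0.3,0],[2,-0.3,0],[0,0,0],[0,0,0]], turn=[[0,0,0],[0,0,0],[0,0,0],[0,0,0]], jaw=[0,0,0,0])

```text
t: 5.25
tcp_pos: [0.5576, 0.2392, 0.1515]
eef_rot: [0.057, 0.71, -0.059, 0.699]
wrist_force: [-19.8, 1.3, 15.3]
width: 0.0004
```

It has met the firm stop at about 20 N. I'll back off and check.

drive_tool(slide=[[-6,1,0],[-20,3.4,0],[-30,5,0],[-20,3,20],[0,0,50]], turn=[[0,0,0],[0,0,0],[0,0,0],[0,0,0],[0,0,0]], jaw=[0,0,0,0,0])

```text
t: 5.88
tcp_pos: [0.4876, 0.2507, 0.2211]
eef_rot: [0.058, 0.705, -0.059, 0.704]
wrist_force: [1.4, 1.1, 0.6]
width: 0.0006
```

drive_tool(slide=[[-10,-20,50],[0,-20,20]], turn=[[0,0,0],[0,0,0]], jaw=[0.5,0.5])

```text
t: 6.12
tcp_pos: [0.4808, 0.2109, 0.2952]
eef_rot: [0.06, 0.702, -0.058, 0.707]
wrist_force: [0.2, 0.1, -0.6]
width: 0.017
```

```bash
python3 - <<'E'
from h import *
o=env.get_obs(); M=R.from_quat(o['eef_rot']).as_matrix(); print(o['t'],o['tcp_pos'],M.round(3),o['width'])
a=np.deg2rad(-9.6); ex=np.array([np.cos(a),np.sin(a)]); ey=np.array([-ex[1],ex[0]])
ims=[]
for n in ['side','scene']:
    im,d=read_camera(n); ims.append(im); C=cloud(n,d,pose(n)).reshape(-1,3)
    U=C[:,:2]@ex; V=C[:,:2]@ey
    s=(C[:,2]>.079)&(C[:,2]<.086)&(U>.42)&(U<.53)&(abs(V-.327)<.07)
    print(n,s.sum(),np.percentile(U[s],[1,3,10,50,90,99]).round(4))
cv2.imwrite('pics/a2.png',np.hstack([cv2.resize(ims[0][60:220,160:400],None,fx=1.66,fy=1.66),cv2.resize(ims[1][60:220,200:440],None,fx=1.66,fy=1.66)]))
E
```

```text
6.125 [0.4807626  0.21087729 0.29520832] [[ 0.008  0.166  0.986]
 [ 0.003  0.986 -0.166]
 [-1.     0.005  0.007]] 0.0170491293470823
side 56 [0.5183 0.5185 0.5191 0.5224 0.5257 0.5262]
scene 31 [0.5182 0.5183 0.5187 0.5197 0.5216 0.5222]
```

View pics/a2.png

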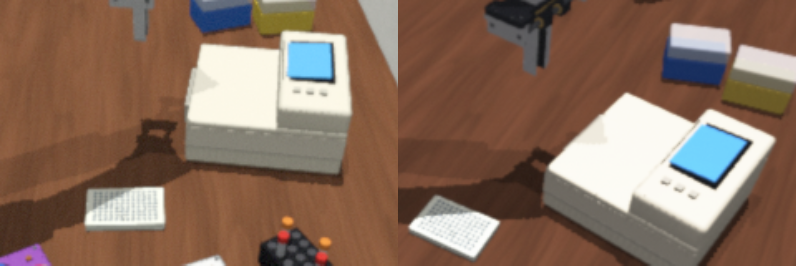

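The panel is flush with the reader, with nothing sticking out at (190,90). Next, the buttons.

drive_tool(slide=[[5,-35,0],[8,-55,0],[8,-55,0],[8,-55,0],[8,-55,0]], turn=[[0,0,3],[0,0,4],[0,0,4],[0,0,4],[0,0,4]], jaw=[0.51,0.51,0.51,0.51,0.51])

```text
t: 6.85
tcp_pos: [0.517, -0.0457, 0.2907]
eef_rot: [-0.059, 0.704, 0.059, 0.705]
wrist_force: [1.0, 0.1, -0.2]
width: 0.048
```

drive_tool(slide=[[8,-55,0],[8,-55,-10],[8,-40,-20],[4,-29,-20],[0,-9,-20]], turn=[[0,0,4],[0,0,4],[0,0,3.5],[0,0,0],[0,0,0]], jaw=[0.51,0.51,0.51,0.51,0.51])

```text
t: 7.48
tcp_pos: [0.5443, -0.2344, 0.2196]
eef_rot: [-0.127, 0.695, 0.127, 0.696]
wrist_force: [0.2, -0.8, 0.4]
width: 0.0481
```

drive_tool(slide=[[0,0,-10],[0,0,-10],[0,0,0]], turn=[[0,0,0],[0,0,0],[0,0,0]], jaw=[0.51,0.51,0.51])

```text
t: 7.85
tcp_pos: [0.5439, -0.231, 0.2013]
eef_rot: [-0.128, 0.695, 0.129, 0.695]
wrist_force: [0.3, 0.3, 0.9]
width: 0.0479
```

```bash
python3 - <<'E'
from h import *
o=env.get_obs(); M=R.from_quat(o['eef_rot']).as_matrix(); print(o['t'],o['tcp_pos'],M.round(3),o['width'])
P=pose('wrist',o); iw,d=read_camera('wrist'); cv2.imwrite('pics/w1.png',iw)
C=cloud('wrist',d,P); im=iw.astype(int)
mm=(im[...,0]>90)&(im[...,0]-im[...,2]>60)&(d>0)&(C[...,2]>.057)&(C[...,2]<.067)
k,l,s,_=cv2.connectedComponentsWithStats(mm.astype(np.uint8))
for i in range(1,k):
    if s[i,4]>40: p=C[l==i]; print(s[i],p.mean(0).round(4),cv2.minEnclosingCircle((p[:,:2]*1000).astype(np.float32)))
t=M.T@0 if 0 else None
im,d=read_camera('side'); im2,_=read_camera('scene')
cv2.imwrite('pics/a3.png',np.hstack([cv2.resize(im[140:300,180:420],None,fx=1.66,fy=1.66),cv2.resize(im2[180:340,120:360],None,fx=1.66,fy=1.66)]))
E
```

```text
7.85 [ 0.54392209 -0.23098579  0.20127996] [[-0.001 -0.358  0.934]
 [ 0.001  0.934  0.358]
 [-1.     0.001 -0.   ]] 0.047916943697729336
[196 195  31  29 588] [ 0.5555 -0.2597  0.0613] ((557.9054565429688, -259.5066223144531), 11.639068603515625)
[275 195  30  31 614] [ 0.5355 -0.2052  0.0613] ((536.6534423828125, -203.9610595703125), 11.492575645446777)
```

View pics/a3.png

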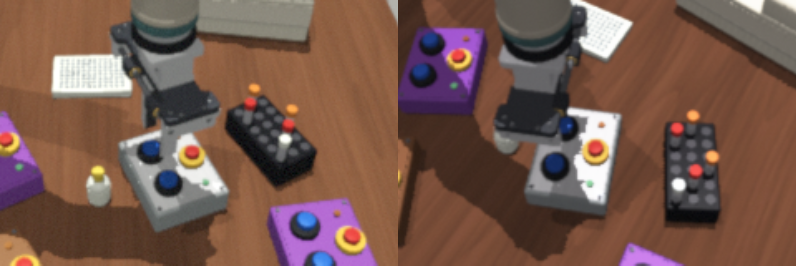

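View pics/w1.png

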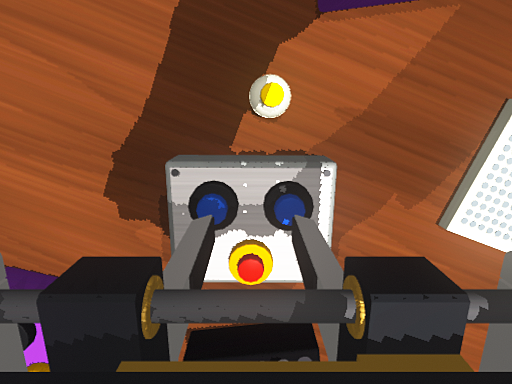

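The wrist view shows both fingertips over the blue caps at (210,208) and (290,208), with the red button clear. They need a shift of about (+3.4, -1.3) mm before descending.

drive_tool(slide=[[3.4,-1.3,-10],[0,0,-15],[0,0,-10],[0,0,-3],[0,0,0]], turn=[[0,0,0],[0,0,0],[0,0,0],[0,0,0],[0,0,0]], jaw=[0.51,0.51,0.51,0.51,0.51])

```text
t: 8.62
tcp_pos: [0.5471, -0.2339, 0.1633]
eef_rot: [-0.128, 0.696, 0.128, 0.695]
wrist_force: [0.4, -1.4, -0.2]
width: 0.048
```

```bash
python3 - <<'E'
from h import *
o=env.get_obs(); M=R.from_quat(o['eef_rot']).as_matrix(); print(o['t'],o['tcp_pos'],M.round(3),o['width'],o['wrist_force'],o['wrist_torque'])
iw,d=read_camera('wrist'); im,_=read_camera('side'); 
cv2.imwrite('pics/a4.png',np.hstack([iw[150:310,120:400],cv2.resize(im[200:290,235:335],None,fx=3,fy=3)[:160*1+110] [:160]]) if 0 else np.hstack([cv2.resize(iw[150:310,150:360],(420,320)),cv2.resize(im[205:285,240:330],(360,320))]))
E
```

```text
8.625 [ 0.54708458 -0.2338901   0.16330583] [[-0.001 -0.356  0.934]
 [ 0.     0.934  0.356]
 [-1.     0.    -0.001]] 0.04797641017493571 [ 0.41184994 -1.41186453 -0.16946275] [ 0.03835127 -0.01035003  0.00709837]
```

View pics/a4.png

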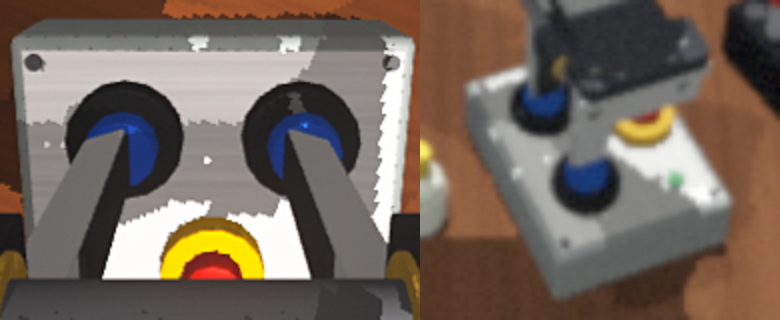

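drive_tool(slide=[[0,0,-3],[0,0,-3],[0,0,-3],[0,0,-3]], turn=[[0,0,0],[0,0,0],[0,0,0],[0,0,0]], jaw=[0.51,0.51,0.51,0.51])

```text
t: 9.22
tcp_pos: [0.5475, -0.234, 0.1531]
eef_rot: [-0.128, 0.695, 0.128, 0.696]
wrist_force: [-6.5, 2.0, 31.0]
width: 0.0476
```

drive_tool(slide=[[0,0,-2],[0,0,-1],[0,0,0]], turn=[[0,0,0],[0,0,0],[0,0,0]], jaw=[0.51,0.51,0.51])

```text
t: 9.6
tcp_pos: [0.5475, -0.234, 0.1531]
eef_rot: [-0.129, 0.695, 0.128, 0.696]
wrist_force: [-7.8, 4.6, 35.0]
width: 0.0478
```

```bash
python3 - <<'E'
from h import *
o=env.get_obs(); M=R.from_quat(o['eef_rot']).as_matrix(); print(o['t'],o['tcp_pos'],M.round(4),o['width'],o['wrist_force'],M.T@o['wrist_torque'])
E
```

```text
9.6 [ 0.54751179 -0.23399449  0.15307155] [[ 0.0015 -0.3562  0.9344]
 [-0.0012  0.9344  0.3562]
 [-1.     -0.0016  0.001 ]] 0.04775086381407452 [-7.75553013  4.56387715 34.9838172 ] [-0.0702767   1.56387586  1.51449077]
```

drive_tool(slide=[[0,0,0],[0,0,0],[0,0,0],[0,0,0],[0,0,0]], turn=[[0,0,0],[0,0,0],[0,0,0],[0,0,0],[0,0,0]], jaw=[0.51,0.51,0.51,0.51,0.51])

```text
t: 10.22
tcp_pos: [0.5475, -0.234, 0.1531]
eef_rot: [-0.129, 0.695, 0.128, 0.696]
wrist_force: [-8.3, 3.6, 34.3]
width: 0.048
```

```bash
python3 - <<'E'
from h import *
o=env.get_obs(); M=R.from_quat(o['eef_rot']).as_matrix(); print(o['t'],o['tcp_pos'],M[2],o['wrist_force'],M.T@o['wrist_torque'])
P=pose('wrist',o); iw,d=read_camera('wrist'); C=cloud('wrist',d,P); im_=iw.astype(int)
for nm,mm in [('blue',(im_[...,0]>70)&(im_[...,0]-im_[...,2]>50)),('red',(im_[...,2]>120)&(im_[...,2]-im_[...,1]>90))]:
    mm&=(d>0)&(C[...,2]>.045)&(C[...,2]<.07)
    k,l,s,_=cv2.connectedComponentsWithStats(mm.astype(np.uint8))
    for i in range(1,k):
        if s[i,4]>40: p=C[l==i]; print(nm,s[i],np.percentile(p[:,2],[20,50,80,95]).round(4))
im,_=read_camera('side')
cv2.imwrite('pics/a5.png',np.hstack([cv2.resize(iw[150:310,150:360],(420,320)),cv2.resize(im[205:285,240:330],(360,320))]))
E
```

```text
10.225 [ 0.54749911 -0.23400093  0.15307538] [-0.99999811 -0.00162932  0.00106126] [-8.26193433  3.56234425 34.34715895] [-0.00367817  1.5478508   1.53002944]
blue [193 210  36  35 430] [0.054  0.055  0.0557 0.0563]
blue [286 210  37  30 297] [0.0534 0.0548 0.0555 0.0562]
```

View pics/a5.png

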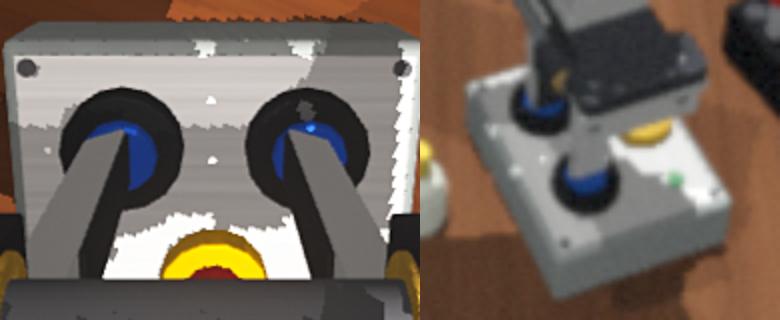

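Both caps are down, with their tops at about 56 mm in the depth image. I'll keep holding.

drive_tool(slide=[[0,0,0],[0,0,0],[0,0,0],[0,0,0],[0,0,0]], turn=[[0,0,0],[0,0,0],[0,0,0],[0,0,0],[0,0,0]], jaw=[0.51,0.51,0.51,0.51,0.51])

```text
t: 10.95
tcp_pos: [0.5475, -0.234, 0.1531]
eef_rot: [-0.129, 0.695, 0.128, 0.696]
wrist_force: [-8.2, 3.2, 33.4]
width: 0.0481
```

drive_tool(slide=[[0,0,0],[0,0,0],[0,0,0],[0,0,0],[0,0,0]], turn=[[0,0,0],[0,0,0],[0,0,0],[0,0,0],[0,0,0]], jaw=[0.51,0.51,0.51,0.51,0.51])

```text
t: 11.58
tcp_pos: [0.5475, -0.234, 0.1531]
eef_rot: [-0.129, 0.695, 0.128, 0.696]
wrist_force: [-9.2, 2.7, 34.2]
width: 0.048
```

drive_tool(slide=[[0,0,0],[0,0,0],[0,0,0],[0,0,0],[0,0,0]], turn=[[0,0,0],[0,0,0],[0,0,0],[0,0,0],[0,0,0]], jaw=[0.51,0.51,0.51,0.51,0.51])

```text
t: 12.2
tcp_pos: [0.5475, -0.234, 0.1531]
eef_rot: [-0.129, 0.695, 0.128, 0.696]
wrist_force: [-7.8, 2.9, 35.0]
width: 0.0484
```

drive_tool(slide=[[0,0,0],[0,0,0],[0,0,0],[0,0,0],[0,0,0]], turn=[[0,0,0],[0,0,0],[0,0,0],[0,0,0],[0,0,0]], jaw=[0.51,0.51,0.51,0.51,0.51])

```text
t: 12.82
tcp_pos: [0.5475, -0.234, 0.1531]
eef_rot: [-0.129, 0.695, 0.128, 0.696]
wrist_force: [-7.4, 4.1, 35.4]
width: 0.048
```

drive_tool(slide=[[0,0,10],[0,0,20],[0,0,40],[0,0,40],[0,0,0]], turn=[[0,0,0],[0,0,0],[0,0,0],[0,0,0],[0,0,0]], jaw=[0.51,0.51,0.51,0.51,0.51])

```text
t: 13.45
tcp_pos: [0.5488, -0.2345, 0.2616]
eef_rot: [-0.129, 0.694, 0.127, 0.697]
wrist_force: [0.4, 0.1, -0.9]
width: 0.048
```

```bash
python3 - <<'E'
from h import *
o=env.get_obs(); print(o['t'],o['tcp_pos'],o['wrist_force'])
a=np.deg2rad(-9.6); ex=np.array([np.cos(a),np.sin(a)]); ey=np.array([-ex[1],ex[0]])
for n in ['wrist','side']:
    P=pose(n,o); iw,d=read_camera(n); C=cloud(n,d,P); im_=iw.astype(int); cv2.imwrite(f'pics/end_{n}.png',iw)
    for nm,mm in [('blue',(im_[...,0]>70)&(im_[...,0]-im_[...,2]>50)),('red',(im_[...,2]>90)&(im_[...,2]-im_[...,1]>70))]:
        mm&=(d>0)&(C[...,2]>.045)&(C[...,2]<.07)&(abs(C[...,0]-.56)<.06)&(abs(C[...,1]+.23)<.06)
        k,l,s,_=cv2.connectedComponentsWithStats(mm.astype(np.uint8))
        for i in range(1,k):
            if s[i,4]>20: p=C[l==i]; print(n,nm,s[i],np.percentile(p[:,2],[50,80,95]).round(4))
C=C.reshape(-1,3);U=C[:,:2]@ex; V=C[:,:2]@ey
s=(C[:,2]>.079)&(C[:,2]<.086)&(U>.42)&(U<.53)&(abs(V-.327)<.07); print('carrier',np.percentile(U[s],[1,3,50]))
E
```

```text
13.45 [ 0.54875972 -0.23452401  0.26156631] [ 0.41414533  0.10739598 -0.9144275 ]
wrist blue [214 173  24  25 475] [0.0614 0.0622 0.0627]
wrist blue [277 173  24  25 454] [0.0615 0.0623 0.063 ]
wrist red [246 223  23  23 361] [0.0615 0.0621 0.0628]
side blue [266 225  10   9  76] [0.0606 0.0623 0.064 ]
side blue [276 243  11  11  95] [0.0608 0.0628 0.0641]
side red [291 228   9   7  55] [0.061  0.0627 0.0637]Traceback (most recent call last):
  File "<stdin>", line 12, in <module>
    return _quantile_unchecked(
        a, q, axis, out, overwrite_input, method, keepdims, weights)
    return _ureduce(a,
                    func=_quantile_ureduce_func,
    ...<5 lines>...
                    overwrite_input=overwrite_input,
                    method=method)
    r = func(a, **kwargs)
    result = _quantile(arr,
                       quantiles=q,
    ...<2 lines>...
                       out=out,
                       weights=wgt)
    slices_having_nans = np.isnan(arr[-1, ...])
                                  ~~~^^^^^^^^^
IndexError: index -1 is out of bounds for axis 0 with size 0
```

View pics/end_side.png

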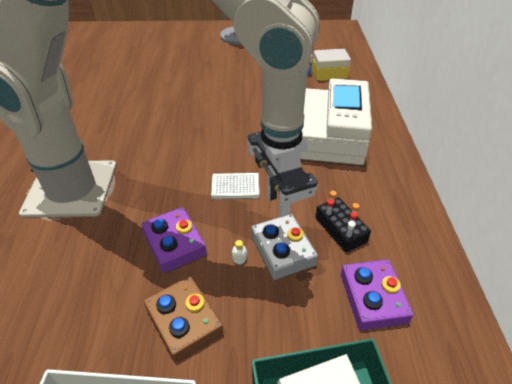

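The side view shows both blue caps back up at (271,229) and (281,248) and everything else in its original place. The arm hides the carrier, so I'll check it with the scene camera and then hand in.

```bash
python3 - <<'E'
from h import *
a=np.deg2rad(-9.6); ex=np.array([np.cos(a),np.sin(a)]); ey=np.array([-ex[1],ex[0]])
im,d=read_camera('scene'); C=cloud('scene',d,pose('scene')).reshape(-1,3);U=C[:,:2]@ex; V=C[:,:2]@ey
s=(C[:,2]>.079)&(C[:,2]<.086)&(U>.42)&(U<.53)&(abs(V-.327)<.07); print('carrier',s.sum(),np.percentile(U[s],[1,3,50]) if s.sum() else '')
o=env.get_obs(); print(o['t'],o['wrist_force'],np.abs(o['joint_vel']).max())
if s.sum()>5 and np.percentile(U[s],3)>.515: env.hand_in(); print('handed in')
E
```

```text
carrier 31 [0.5171496  0.51746361 0.51939996]
13.6 [ 0.24655295 -0.26582034  0.10383942] 0.013660073284161406
the job is handed in; nothing more can be done
handed in
```

I pushed the carrier home, held both blue reset buttons on the grey box down for about 3.6 s, then let both go and handed the job in at 13.6 s.

- **Carrier:** I pushed it along the reader's x axis with closed fingertips until it met the firm stop at about 20 N along the push (about 25 N in all). In the last check its panel front was about 11–12 mm ahead of the reader's front face. Home is 10 mm, so this agrees within the camera error. An earlier view from before the buttons also showed it flush.
- **Reset buttons:** I pressed both together, one fingertip on each, with about 35 N in total, from about 9.2 s to 12.8 s. During the hold the depth image put both caps at about 56 mm, which is fully down. After release both were back at about 62 mm.
- **Left alone:** The red button measured 62 mm (up) after release. The spare plate, bottle and rack looked unmoved in the last picture. The arm ended in free air above the box.
- **Checks that fell short:**
    - The last side-camera check of the carrier failed because the arm was in the way, so I used the scene camera.
    - The wrist torque couldn't clearly show that the load was even on both buttons. I relied on the level tool and the cap heights instead.

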